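# Seat a fixing dowel in a drilled stone block

### The job

Take the middle-thickness steel dowel out of the wooden rack and fit it into the drilled hole in the stone block: feel for the hole with the dowel's lower end, then press it straight down until its collar sits fully home on the stone, and let go. Go gently so the edge of the hole does not chip: never let the dowel bear on the stone or the jig with more than 40 N. Leave the other two dowels standing in the rack.

Things in the scene. Friction and masses are not known exactly. Their poses are not given: they have to be found in the camera images.
- dowel: the steel dowel to fit (middle thickness of three), upright: lower shank 16 mm across, 30 mm long, flat sharp end; collar 32 mm across, 6 mm thick; upper stub 16 mm across, 50 mm long, to hold it by; 86 mm in all, 0.12 to 0.24 kg. Origin: centre of the shank's lower end, z up along the dowel. It starts with its shank in a hole of the rack, its collar resting on the rack
- dowel_slim: another dowel in the rack, to be left there: upper stub 10 mm in diameter and 60 mm long, the same collar; origin at the centre of its lower end
- dowel_thick: another dowel in the rack, to be left there: upper stub 24 mm in diameter and 40 mm long, the same collar; origin at the centre of its lower end
- rack: fixed wooden block 220 x 60 x 45 mm (x, y, z) with three 24 mm holes, 40 mm deep, in a row along its x axis at -70, 0 and +70 mm; which dowel stands in which varies. Origin: centre of its underside. It stands left or right of the robot's middle, the jig on the other side
- jig: fixed steel jig 190 x 150 mm with low stops (30 mm high) around a grey stone block 150 x 112 mm (x, y) whose level top is 60 mm above the jig's underside. The stone lies up to 4 mm off the jig's middle along both x and y, held fast, not turned. A loose rubbing stick lies on it, 80 mm from the hole. Origin: centre of the underside, z up
- mark (a point): point of the jig, level with the stone's top, at x +30 mm, y 0 of the jig: the hole's mouth if the stone lay mid-jig. The true hole is up to 4 mm off it along the jig's x and along its y, either way. Hole: 18 mm across, blind, upright, no chamfer. 16 mm down a tight rubber plug needs about 8 N to push; the dowel must push it 14 mm further (it stays) before its collar meets the stone
Mind the look-alikes: they are no part of the job. What is shaped like the dowel but purple is not meant.

How it is judged (in metres and radians):
On the way, in this order (a step that is already met when the one before it is completed fails the run):
1. the dowel is lifted out of the rack, its lower end above the height of the stone (z of dowel in the frame of jig above 0.062 m and contact force between the fingers and dowel above 0.5 N), for 0.2 s.
2. the dowel's lower end has entered the hole, at least 6 mm deep, upright (z of dowel in the frame of jig below 0.054 m and horizontal distance between dowel and mark below 0.012 m and angle between dowel's own z axis and vertical below 0.2 rad), for 0.1 s.
At the end, for the whole second after the job is handed in: the dowel stands upright (within 4 degrees) in the stone's hole, within 12 mm of the mark, at rest and released, with its collar down on the stone (no more than 2 mm above it) (z of dowel in the frame of jig below 0.032 m and horizontal distance between dowel and mark below 0.012 m and angle between dowel's own z axis and vertical below 0.07 rad and linear speed of dowel below 0.02 m/s); the robot touches nothing.
It fails at once if the dowel bears on the stone or the jig with more than 40 N (contact force between dowel and jig above 40 N).
It fails at once if one of the other dowels is taken out or knocked from its place (moved more than 15 mm) (distance of any of dowel_slim, dowel_thick from where it was at the start of the episode above 0.015 m).
It also fails if it takes over 67 s, if anything falls off the work surface, if the arm or the gripper's body presses on something with over 40 N, if the wrist force passes 120 N, or if a joint passes its speed limit or range.

### The arm

A 6-joint arm with a two-finger parallel gripper is mounted at the origin on the work surface. World frame = base frame: x ahead of the robot, y to its left, z up, the work surface at z = 0. Lengths are in mm, angles in rad, forces in N, time in s.
With the tool pointing down it reaches from about 275 to 825 mm from the base axis. Payload 4.9 kg.
Tool frame: the origin (TCP) lies at the very end of the fingers, on their centre line; the grasp point (between the pads) lies 19 mm behind it; z points along the fingers, y is the direction in which the jaws open and shut (so a half turn about z gives the same grasp; the last joint's range is limited). The gripper opens to 85 mm and grips with 20 to 120 N. Pads are 22 mm wide; open, the fingers measure 114 mm over their backs; the gripper's body (76 mm by 85 mm) begins 54 mm behind the grasp point. The pads swing forward as they close: fully open they stand 13 mm farther back than shut.
Start: joints at [-1.416, 0.326, -0.193, 1.052, 0, 1.437], TCP at [156.653, -527.237, 231.281] pointing down, gripper open.
Joint ranges: [-2.65, 2.65], [-0.97, 1.79], [-1.3, 1.35], [-1.93, 2.1], [-1.47, 1.37], [-3.14, 3.14]. Speed limits (rad/s): [2.57, 2.57, 3.14, 3.14, 3.14, 3.14].

### API

Orientations are given as [roll, pitch, yaw] about the fixed x, y, z axes, in that order (R = Rz(yaw) Ry(pitch) Rx(roll)).
In Python, from bench import bot, solve_ik, imaging gives the robot as it stands. Calls block until the motion is done:
- bot.move_ptp(position, orientation): joint-space move of the TCP to a pose.
- bot.movel(position, rot=None, max_speed=150, threshold=None): straight line of the TCP; rot=None keeps the orientation; max_speed is the mean speed in mm/s. With threshold (N) it stops when the force on the tool has changed by that much, and returns True; else False.
- bot.move_j(angles): joint-space move.
- bot.grip(opening, effort=None): opening from 0.0 (shut) to 1.0 (fully open); effort is the grip in N (None keeps the last); returns when the fingers have stopped.
- bot.dwell(seconds).
- solve_ik(position, orientation): joint angles nearest the present ones, or None.
- bot.get_state(): the state.
- imaging.capture(name): name is "scene" or "top" or "wrist"; returns the picture (480x640x3 uint8, blue, green, red); there is no depth.
- imaging.camera_model(name): a dict with "K" (3x3 intrinsics, pixels), "position" and "rotation" of the camera in the world. Camera axes: x right, y up, looking along -z (the intrinsics and any distortion apply to the point x, -y, -z); pixel columns grow to the right and rows downward; lengths in mm; the calibration is good to about 2 mm. A picture is of the moment at which its call begins: read the wrist's pose just before it. camera_model takes no time and is no camera call; for the wrist camera it gives the pose at the moment of the call.
A pose or a line that the arm cannot do raises bot.IKError and nothing moves.
- bot.sign_off(): hands the job in, once; it reports no verdict.
The state is a dict: "t": time; "qpos": joint angles; "joint_velocities": joint speeds; "effort": joint torques, N m; "tcp_pos": TCP position; "orientation": TCP orientation; "contact_force": force on the tool from outside, world axes, zero at the start; "wrist_torque": the same for the moment, N m; "opening": opening from 0.0 (shut) to 1.0 (fully open).
Only numpy, scipy, OpenCV 4.12 (cv2) and the standard library are available. Lean on these libraries where they do the work, as an engineer would, in place of code of your own. Each camera call takes 0.05 s, during which the arm holds its last target. There are 200 camera calls.

## Working session

There is one attempt and no reset: what is moved stays moved. The work goes in short steps, each a Python script; the robot and the scene stay as the last script left them, time stands still between calls to the robot, and variables do not carry over. Pictures are saved under pics/ and viewed, about 8 in all and at most 12, crops included, and the job is handed in when it is done.

```bash
mkdir -p pics; ls
python3 - <<'E'
from bench import bot, solve_ik, imaging
import cv2
for n in("top","scene"):
    im=imaging.capture(n); cv2.imwrite(f"pics/{n}0.png",im)
    m=imaging.camera_model(n); print(n,m)
print(bot.get_state())
E
```

```text
pics
top {'K': array([[462.69372267,   0.        , 313.97492939],
       [  0.        , 462.69372267, 237.68183863],
       [  0.        ,   0.        ,   1.        ]]), 'position': array([530.35715797, -35.55729316, 844.84832555]), 'rotation': array([ 0.06497059, -0.01552959, -1.59520736])}
scene {'K': array([[458.70061385,   0.        , 319.09790485],
       [  0.        , 458.70061385, 238.03571519],
       [  0.        ,   0.        ,   1.        ]]), 'position': array([ 870.69818753, -297.27784769,  720.90517494]), 'rotation': array([ 5.32450772e-01, -7.38527528e-04,  8.48589157e-01])}
{'t': 0.1, 'qpos': array([-1.41616825e+00,  3.26858573e-01, -1.93499818e-01,  1.05200082e+00,
       -1.28819594e-05,  1.43659459e+00]), 'joint_velocities': array([ 4.98444021e-04, -4.37017359e-04,  1.85468654e-03,  4.30012613e-05,
        1.16129343e-03, -1.02958377e-04]), 'effort': array([-2.96444938e-06, -4.44240153e+01,  2.63036960e+01,  7.91906845e-03,
       -1.98250086e-04,  6.22400393e-06]), 'tcp_pos': array([ 156.58084072, -526.68778124,  230.58018493]), 'orientation': array([-3.14004209e+00, -1.96347208e-04,  2.88829673e-01]), 'contact_force': array([-0.03600696, -0.8294307 , -0.10708885]), 'wrist_torque': array([ 0.05776091, -0.02603652,  0.0147591 ]), 'opening': 1.001599418975964}
```

View pics/top0.png

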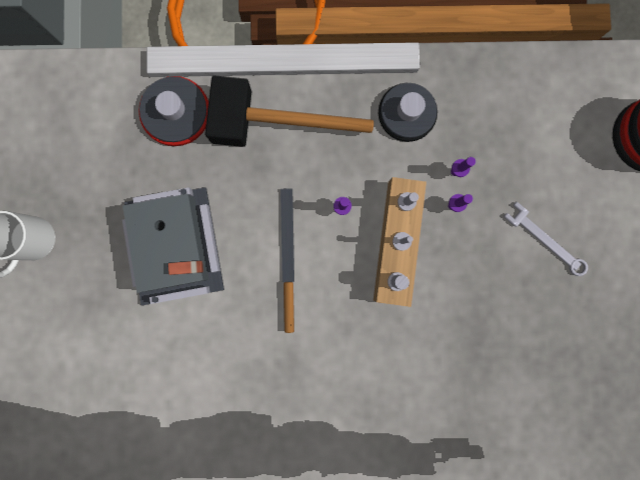

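View pics/scene0.png

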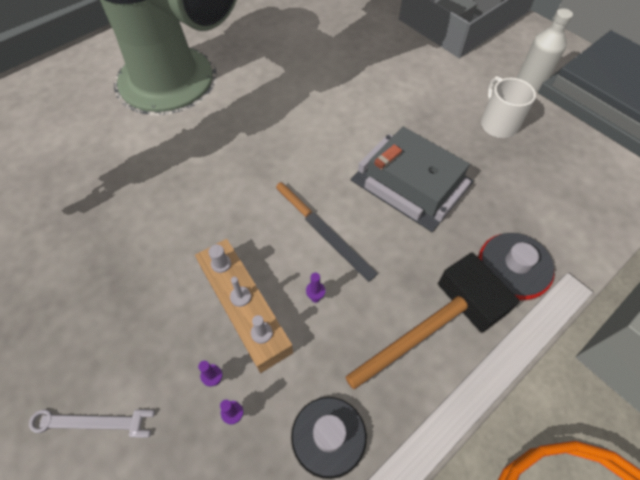

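The top view shows the rack on the right, with dowels at (408,200), (402,240) and (398,282). The stone is on the left, with its hole at (160,226), and there are purple decoys at (342,205), (459,203) and (461,167). In the scene view the grey dowels are thick (218,257), slim (238,290) and middle (261,327), so the middle one should be top-view (408,200). I'll enlarge it to confirm and move the wrist camera over it.

```bash
cat > h.py <<'E'
from bench import bot, solve_ik, imaging
import numpy as np, cv2
from scipy.spatial.transform import Rotation as R
def w(m,u,v,z):
    d=np.linalg.inv(m["K"])@[u,v,1]; d=R.from_euler('xyz',m["rotation"]).apply([d[0],-d[1],-d[2]])
    p=np.array(m["position"]); return p+d*(z-p[2])/d[2]
def pix(m,P):
    c=R.from_euler('xyz',m["rotation"]).inv().apply(np.array(P,float)-m["position"])
    q=m["K"]@[c[0],-c[1],-c[2]]; return q[:2]/q[2]
def down(yaw): return [np.pi,0,yaw]
E
python3 - <<'E'
from h import *
m=imaging.camera_model("top")
for n,u,v,z in [("mid top",411,197,101),("slim top",406,237,111),("thick",398,282,91),("rackTL",391,178,45),("rackTR",426,181,45),("rackBR",409,305,45),("rackBL",376,302,45),("hole",160,226,60),("stoneTL",123,206,60),("stoneTR",190,192,60),("stoneBR",207,290,60),("stoneBL",140,292,60)]:
    print(n,w(m,u,v,z).round(1))
a=cv2.imread("pics/top0.png")[160:320,340:480]; b=cv2.imread("pics/scene0.png")[225:385,180:320]
cv2.imwrite("pics/c1.png",np.hstack([cv2.resize(x,None,fx=2.8,fy=2.8,interpolation=2) for x in(a,b)]))
E
```

```text
mid top [ 641.  -207.6  101. ]
slim top [ 575.5 -194.9  111. ]
thick [ 503.7 -183.4   91. ]
rackTL [ 683.7 -186.7   45. ]
rackTR [ 677. -248.   45.]
rackBR [ 462.1 -210.    45. ]
rackBL [ 468.7 -153.2   45. ]
hole [607.  211.3  60. ]
stoneTL [642.5 273.7  60. ]
stoneTR [664.  160.3  60. ]
stoneBR [497.2 133.   60. ]
stoneBL [496.7 245.   60. ]
```

View pics/c1.png

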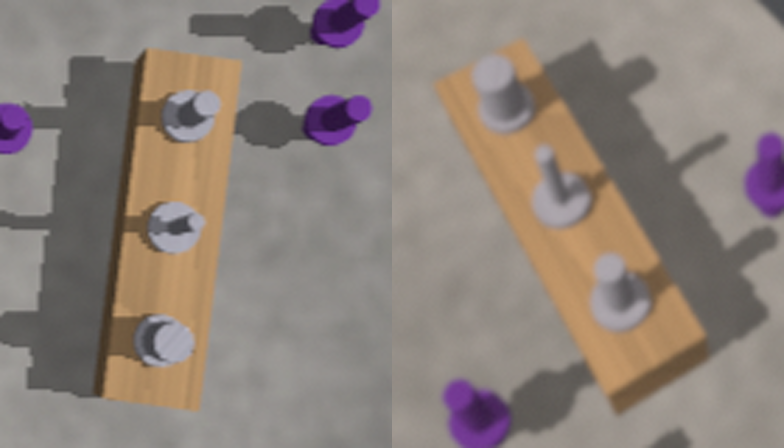

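The crop confirms it: the far dowel at (411,197) has the 16 mm stub. The centre one is thinner and the near one thicker, and the purple ones are decoys. Next is a closer look with the wrist camera.

Run:
```python
from h import *
bot.move_ptp([610,-203,230],down(-0.17))
bot.grip(0.5,80)
s=bot.get_state(); m=imaging.camera_model("wrist"); im=imaging.capture("wrist")
cv2.imwrite("pics/w1.png",im); print(s["t"],s["tcp_pos"],s["opening"],s["qpos"],m)
for P in [(641,-207.6,101),(641,-207.6,51),(575.5,-195,111)]: print(pix(m,P))
import pickle; pickle.dump(m,open("m1.pkl","wb"))
```

```text
2.6 [ 609.95582017 -203.15122955  229.99766391] 0.49823725093564525 [-4.36236652e-01  5.02252334e-01  7.43474866e-02  1.14286815e+00
 -5.54513724e-07  2.87555618e+00] {'K': array([[421.25617175,   0.        , 323.11330357],
       [  0.        , 421.25617175, 238.31839994],
       [  0.        ,   0.        ,   1.        ]]), 'position': array([ 678.91075855, -214.18872133,  371.96052572]), 'rotation': array([-2.82982383e-01,  1.16323575e-03, -1.74056447e+00])}
[323.46525881 178.13072865]
[323.48909777 168.75126035]
[321.40138752 280.62855359]
```

View pics/w1.png

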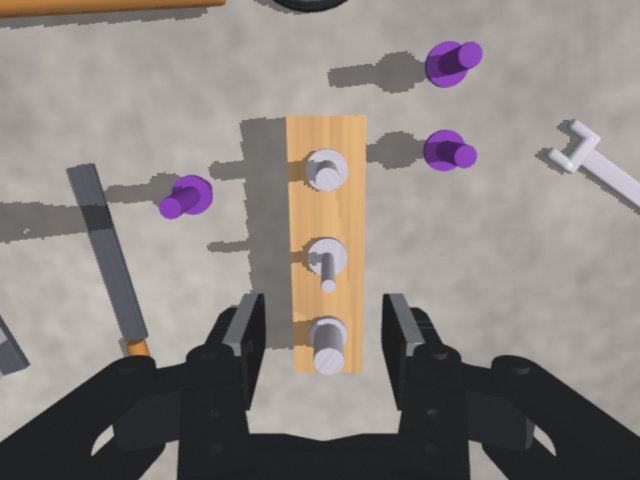

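The wrist view shows the middle dowel's top at (328,176) and its collar at (326,169), with the slim and thick ones below. The rack runs along the image's vertical, so the jaws will close across it.

Run:
```python
from h import *
import pickle; m=pickle.load(open("m1.pkl","rb"))
a=w(m,328,176,101); b=w(m,326.5,169.5,51); print(a,b)
p=(a+b)/2; 
if np.hypot(*(a-b)[:2])<6:
    x,y=p[:2]
    bot.move_ptp([x,y,130],down(-0.17)); 
    print(bot.movel([x,y,64],max_speed=80,threshold=8))
    bot.grip(0.0,90); s=bot.get_state(); print(s["opening"],s["tcp_pos"],s["contact_force"])
    f0=s["contact_force"]
    bot.movel([x,y,200],max_speed=120); bot.dwell(.3)
    s=bot.get_state(); print(s["opening"],s["t"],s["contact_force"],s["wrist_torque"])
    bot.move_ptp([570,205,200],down(0.1) if False else down(-0.17+0.0))
    s=bot.get_state(); m=imaging.camera_model("wrist"); im=imaging.capture("wrist")
    cv2.imwrite("pics/w2.png",im); pickle.dump(m,open("m2.pkl","wb")); print(s["t"],s["tcp_pos"],s["qpos"],pix(m,[607,211,60]))
```

```text
[ 641.85705458 -210.70140306  101.        ] [ 640.05947437 -209.75288636   51.        ]
False
0.16614918947930268 [ 641.47085215 -210.50703889   64.82041283] [-0.7503944  -0.99978518  3.03726002]
0.16378220291489756 6.0833 [ 0.0456474   0.97651776 -1.12250751] [-0.008102   -0.02778176 -0.0045714 ]
10.7167 [570.06198344 204.91414913 199.98831229] [ 2.23296592e-01  4.50024912e-01 -8.78276367e-02  1.03290314e+00
 -3.62584733e-05 -2.74807406e+00] [306.33063455 169.74859907]
```

View pics/w2.png

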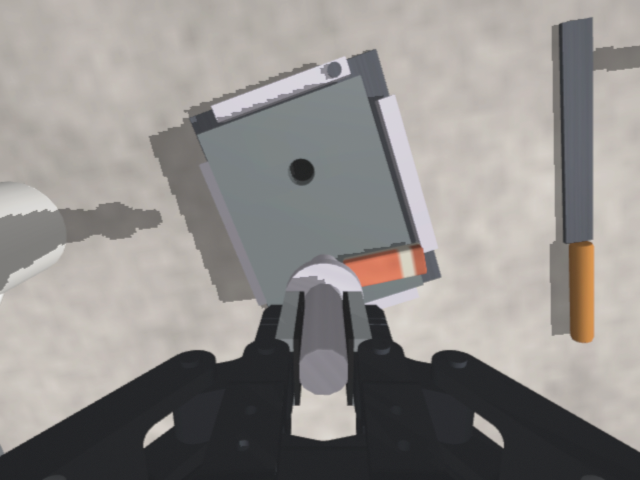

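The hole is at (302,171) and the dowel is held upright, with its stub top at (322,375). The stick lies at (385,265), clear of the hole. I'll fit the hole and the stub top at sub-pixel precision.

Run:
```python
from h import *
import pickle; m=pickle.load(open("m2.pkl","rb")); g=cv2.cvtColor(cv2.imread("pics/w2.png"),6)
c=g[150:195,280:325]; print("stone",np.median(c),"min",c.min())
_,t=cv2.threshold(c,(int(np.median(c))+int(c.min()))//2+15,255,cv2.THRESH_BINARY_INV)
cs,_=cv2.findContours(t,0,1); k=max(cs,key=cv2.contourArea); e=cv2.fitEllipse(k)
u,v=e[0][0]+280,e[0][1]+150; h=w(m,u,v,60); print(u,v,e[1],"diam mm",np.linalg.norm(w(m,u+e[1][1],v,60)-h),h)
for (uu,vv,z) in [(322.5,374,237),]: print("stub top",w(m,uu,vv,z))
cv2.imwrite("pics/c2.png",cv2.resize(cv2.imread("pics/w2.png")[240:420,260:390],None,fx=3,fy=3,interpolation=2))
```

```text
stone 128.0 min 34
301.5311107635498 171.3878116607666 (24.322795867919922, 26.67701530456543) diam mm 17.773372752114085 [606.47158187 214.34733481  60.        ]
stub top [569.13701082 206.13079373 237.        ]
```

View pics/c2.png

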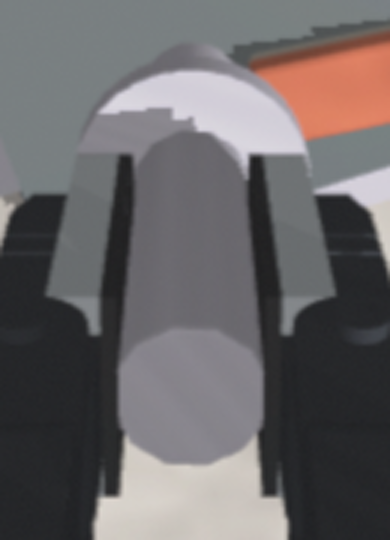

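The stub top sits about 1.1 mm beyond the TCP in y, and since the jaws centre it, that is camera bias. I'll apply the same correction to the hole and start at about (606.6, 213.2). I'll feel for it with gentle pokes in a spiral.

Run:
```python
from h import *
c=np.array([606.6,213.2]); o=down(-0.17)
bot.move_ptp([*c,135],o); bot.movel([*c,114],max_speed=60); bot.dwell(.2)
offs=[(0,0)]+[(1.4*np.cos(a),1.4*np.sin(a)) for a in np.arange(6)*np.pi/3]+[(2.7*np.cos(a),2.7*np.sin(a)) for a in np.arange(11)*2*np.pi/11]
zt=None; top=114
for i,d in enumerate(offs):
    p=c+d
    if i: bot.movel([*p,top],max_speed=25)
    f0=bot.get_state()["contact_force"]
    hit=bot.movel([*p,103],max_speed=10,threshold=5)
    s=bot.get_state(); z=s["tcp_pos"][2]
    print(np.round(p,1),hit,round(z,2),np.round(s["contact_force"]-f0,1),np.round(s["wrist_torque"],2),round(s["t"],1))
    if z<106.5 or s["t"]>45: break
    zt=z; top=z+1.5; bot.movel([*p,top],max_speed=25)
```

```text
[606.6 213.2] False 103.12 [ 1.5  1.  -0.4] [ 0.26 -0.4  -0.01] 13.1
```

It went straight in, with the tip about 6.7 mm deep and no side load to speak of. Now I'll press down under a force threshold.

Run:
```python
from h import *
x,y=606.6,213.2
for z in (95,90,86,83,77):
    hit=bot.movel([x,y,z],max_speed=9,threshold=18)
    s=bot.get_state(); print(hit,s["tcp_pos"].round(2),s["contact_force"].round(1),s["wrist_torque"].round(2),s["opening"].round(3),round(s["t"],1))
    if hit: break
```

```text
Traceback (most recent call last):
AttributeError: 'float' object has no attribute 'round'
```

Run:
```python
from h import *
x,y=606.6,213.2
for z in (95,90,86,83,77):
    hit=bot.movel([x,y,z],max_speed=9,threshold=18)
    s=bot.get_state(); print(hit,s["tcp_pos"].round(2),s["contact_force"].round(1),s["wrist_torque"].round(2),round(s["opening"],3),round(s["t"],1))
    if hit: break
```

```text
False [606.73 213.28  95.04] [ 2.5  1.7 -1. ] [ 0.51 -0.67  0.01] 0.161 14.4
False [606.92 213.25  91.14] [1.4 0.6 6.8] [ 0.28 -0.2  -0.02] 0.156 15.1
False [606.97 213.24  87.17] [0.  1.9 6.8] [ 0.31 -0.14 -0.  ] 0.167 15.7
False [606.98 213.26  84.18] [0.5 1.5 5.9] [ 0.3  -0.24  0.02] 0.162 16.2
False [607.11 213.26  79.67] [-3.2  0.3 14. ] [ 0.11  0.54 -0.  ] 0.165 17.0
```

Run:
```python
from h import *
x,y=606.6,213.2
def pr(h=None): s=bot.get_state(); print(h,s["tcp_pos"].round(2),s["contact_force"].round(1),s["wrist_torque"].round(2),round(s["t"],1))
bot.dwell(.3); pr()
pr(bot.movel([x,y,75.5],max_speed=8,threshold=9)); bot.dwell(.2); pr()
```

```text
None [607.08 213.22  79.63] [-2.  -0.  14.9] [0.18 0.51 0.02] 17.3
True [607.06 213.27  79.72] [-1.  -0.3  5.5] [ 0.03  0.21 -0.02] 17.5
None [607.03 213.28  79.71] [-0.9 -0.8  5.9] [-0.05  0.22  0.02] 17.7
```

The TCP stays at 79.7 mm under load, against 79.8 mm predicted for the collar home. I'll let go, lift straight up and look.

Run:
```python
from h import *
s=bot.get_state(); x,y,z=s["tcp_pos"]
bot.grip(0.4); print(bot.get_state()["tcp_pos"],bot.get_state()["contact_force"])
bot.movel([x,y,160],max_speed=60); bot.movel([x-50,y,200],max_speed=100); bot.dwell(.3)
m=imaging.camera_model("wrist"); a=imaging.capture("wrist"); b=imaging.capture("scene")
cv2.imwrite("pics/f.png",np.hstack([cv2.resize(a[20:320,140:440],(400,400)),cv2.resize(b[110:240,340:490],(400,400))]))
cv2.imwrite("pics/f2.png",b); s=bot.get_state(); print(s["t"],s["contact_force"],s["opening"])
print([pix(m,[607,213.2,q])for q in(60,66,116)])
```

```text
[607.51747734 213.65285822  78.88803373] [ 0.71659622 -0.22326281  0.02176253]
20.7333 [ 0.10587944 -0.72642796 -0.41338979] 0.4000149555660741
[array([312.30996592, 149.28591329]), array([312.05081273, 149.97035756]), array([309.36875006, 157.05389933])]
```

View pics/f.png

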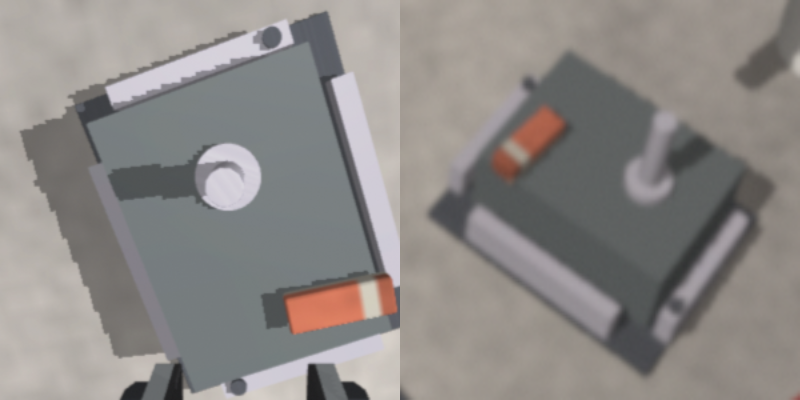

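The dowel stands upright in the hole with its collar flush, and the stick is undisturbed. One independent height check: touch the stub top lightly with shut fingers, which should read z ≈ 116 if the collar is home.

Run:
```python
from h import *
bot.grip(0.0,20); bot.movel([607,213.3,135],max_speed=80); bot.dwell(.2)
hit=bot.movel([607,213.3,113],max_speed=10,threshold=8); s=bot.get_state(); print(hit,s["tcp_pos"],s["contact_force"],s["t"])
bot.movel([607,213.3,180],max_speed=60); bot.movel([540,213.3,230],max_speed=100); bot.dwell(.5)
b=imaging.capture("scene"); t=imaging.capture("top")
cv2.imwrite("pics/g.png",np.hstack([cv2.resize(b[100:390,180:490],(400,374)),cv2.resize(t[160:320,340:480],(328,374))]))
s=bot.get_state(); print(s["t"],s["contact_force"])
```

```text
True [607.07030911 213.31649083 116.00606487] [-0.27241549 -0.67011112  4.33588053] 24.275
27.0917 [ 0.08181995 -0.11237777 -0.19680438]
```

View pics/g.png

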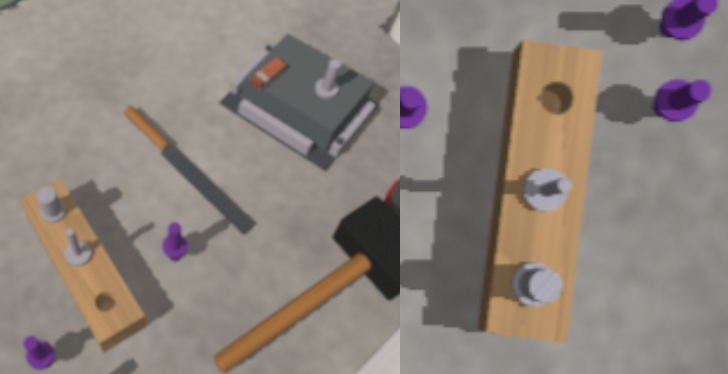

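The stub top reads z = 116.0, so the collar is home. The slim and thick dowels are still in the rack, and the rack's far hole is empty.

```bash
python3 -c "
from bench import bot
bot.sign_off()"
```

```text
the job is handed in; nothing more can be done
```

The middle (16 mm) dowel is in the stone's hole with its collar home and released, and the job is handed in; I get no verdict back. I took it from the rack's far hole. It entered the stone's hole on the first poke, so no search was needed. I then pressed it past the plug until the collar met the stone.

**Last checks:**
- **Seating:** the stub top felt at z = 116.0 mm, exactly the height for the collar on the stone. In the pictures the dowel is upright at about (607, 213).
- **Force:** the highest tool reading I saw was about 15 N, sampled only after each move, against the 40 N limit.
- **Other dowels:** the slim and thick dowels still stand in the rack.
- **Clearance and time:** the arm is clear of everything, and the clock read about 27 s at my last check before handing in.

**What disagreed:**
- **Hole position:** the cameras put the hole's y between 211.3 and 214.3 mm. I corrected for the bias seen on the held dowel, and the true fit was at about 213.2 mm.
- **Script error:** one print error stopped my script right after the first pressing move. It had no effect on the robot.
- **Early stop:** the last extra push stopped early as the measured force dropped from 15 N to about 6 N. The dowel did not move, and the touch on the stub top confirmed it was seated.

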